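# Unlock the étagère bin and hold it open by its spring dial

### The arm

A 6-joint arm with a two-finger parallel gripper is mounted at the origin on the work surface. World frame = base frame: x ahead of the robot, y to its left, z up, the work surface at z = 0. Lengths are in mm, angles in rad, forces in N, time in s.
With the tool pointing down it reaches from about 400 to 925 mm from the base axis. Payload 12.5 kg.
Tool frame: the origin (TCP) lies on the mounting face of the last link; the fingertips stand 190 mm ahead of it and the grasp point (between the pads) lies 171 mm ahead of it (env.grasp_offset is the distance from the TCP to the grasp point, in mm); z points along the fingers, y is the direction in which the jaws open and shut (so a half turn about z gives the same grasp; the last joint's range is limited). The gripper opens to 95 mm and grips with 3 to 60 N. Pads are 20 mm wide; open, the fingers measure 119 mm over their backs; the gripper's body (75 mm by 180 mm) begins 59 mm behind the grasp point.
Start: joints at [-1.42, 0.491, 1.559, -0, 1.092, -0.106], TCP at [158.761, -604.5, 404.761] pointing down, gripper open.
Joint ranges: [-3.1, 3.1], [-0.84, 2.19], [0.05, 2.79], [-1.13, 4.28], [0.06, 2.93], [-2.69, 2.69]. Speed limits (rad/s): [2.22, 2.22, 2.79, 3.14, 3.14, 3.14].

### API

Orientations are given as [roll, pitch, yaw] about the fixed x, y, z axes, in that order (R = Rz(yaw) Ry(pitch) Rx(roll)).
In Python, from cell import env, viewer gives the robot as it stands.
- The arm moves only by the tool play_rows, never from a script. Its argument "increments" is a list of rows, each an object of numbers: "dx", "dy", "dz": the shift along the tool's x, y, z in mm; "rx", "ry", "rz": the turn, a rotation vector about the tool's x, y, z in units of 6 degrees (1.0 is 6 degrees). A call has 1 to 8 rows; each row is the pose to reach, as a shift and turn from the pose measured when the call began, along the tool's axes at that moment; what a row does not reach only later rows make up. A row lasts 1/12 s, in which the tool goes at most 41.7 mm and 7.16 degrees, less where a joint would pass 70% of its speed; a pose out of reach is approached as far as the arm can. A call with a gripper value outside its range is refused whole. "fingers" is the opening, from 0 (shut) to 1 (fully open), set as the call begins (left out, the last holds). The fingers move at their own pace and stop on an object; the grip force is fixed at half the most. Time passes only in rows, so rows that repeat a pose let the fingers close. It gives the time, the measured TCP pose, the force and the opening at its end, in the units of the state.
- env.state(): the state, without advancing time (a new reading comes with each control period).
- viewer.read_camera(name): name is "scene" or "top" or "wrist"; returns a dict with "image" (420x560x3 uint8, red, green, blue), "fx", "fy", "cx", "cy" (pixels), "rvec" (rotation vector, rad) and "tvec" (3), from world to camera coordinates, as OpenCV has them. Camera axes: x right, y down, z forward; pixel columns grow to the right and rows downward; lengths in mm; the calibration is good to about 2 mm. A picture is of the moment at which its call begins. There is no depth.
- env.job_done(): hands the job in, once; it reports no verdict.
The state is a dict: "t": time; "joints": joint angles; "qvel": joint speeds; "tau": joint torques, N m; "eef_pos": TCP position; "tcp_rot": TCP orientation; "ft_force": force on the tool from outside, world axes, zero at the start; "moment": the same for the moment, N m; "opening": opening from 0.0 (shut) to 1.0 (fully open).
Only numpy, scipy, OpenCV 4.12 (cv2) and the standard library are available. Lean on these libraries where they do the work, as an engineer would, in place of code of your own. Each camera call takes 0.05 s, during which the arm holds its last target.

### The job

Open the tilt-out bin under the glass tier and keep it open for me: first unscrew the blue captive lock cap anticlockwise until it stops (that frees the dial), then grip the red dial and turn it clockwise past its first two clicks to the third, and finish with the gripper still on the dial, holding it there against its spring so that the bin stays tilted out. Work the bin only by the dial, without touching the bin itself, and leave the dish, pot and canteen where they are.

Things in the scene. Friction and masses are not known exactly. Their poses are not given: they have to be found in the camera images.
- cap_grip (a point): Centre of the blue ribbed round captive screw cap, on its upright axis; 44 mm across, 30 mm high. Point is 12 mm below its flat top, 43 mm above the low glass tier. x: along the white line on top; z up. Below it: neck 34 mm wide, grey foot 68 mm wide and 12 mm high. It only turns, never lifts off. Cap and dial stand about 210 mm apart; which is on the left varies.
- lock_cap (a joint): Turn of the blue cap, rad: 0 screwed tight (starts at 0 to 0.2), grows anticlockwise seen from above, stops at 1.40 fully unscrewed. Friction about 0.06 N m; stays where left. It draws down a small brass lock pin beside the dial; until the cap is past about 0.9 rad this pin stops the dial from turning more than about 0.1 rad.
- dial_grip (a point): Centre of the dial's red upright grip bar (56 mm long, 12 thick, 36 high), on the dial's upright axis: 15 mm below the bar's top, 21 above the black skirt (60 across), 31 above the grey housing (90 square, 18 high), 49 above the tier. x: along the bar to its white line; y: across it, the way to pinch; z up; turns with the dial. The brass pin stands at most 10 mm above the housing.
- dial (a joint): Turn of the red dial, rad: 0 at rest, grows clockwise seen from above. Light clicks (detents) at 0.40, 0.80, 1.20 (third, red mark on the housing); hard stop at 1.28. Let go, it springs back to 0 from anywhere. Return torque about 0.05 N m at the start, 0.10 at the third click, rippling by about 0.03 as each click is passed.
- bin (a joint): Tilt of the orange plastic bin (304 mm wide, 110 mm high front) beneath the front of the glass tier, rad: 0 closed, grows as its top leans out toward the robot. It is geared to the dial: tilt = 0.4 x dial turn, 0.48 at the third click.
- bin_rim (a point): Middle of the top edge of the bin's front, about 128 mm above the work surface when closed, below the front edge of the glass tier; moves about 50 mm toward the robot when the bin is open.
- etagere: The low corner étagère of dark iron with glass tiers, fixed. Origin on the work surface; x points away from the robot, z up. Low tier: top 150 mm up, x -130 to 130 mm, y -400 to 230. Small upper tier: top 255 mm up, x -30 to 130, y -400 to -250, with iron posts to 285 mm at (130,-400), (130,-250), (-30,-400).
- dish_center (a point): Centre of the brushed aluminium dish, 92 mm across, 18 mm high, loose on the low tier behind the controls. Leave alone.
- pot_center (a point): Centre of the miniature black pot, 60 mm across, 52 mm high, loose on the small upper tier. Leave alone.
- canteen_center (a point): Centre of the clay canteen, 74 mm across, 74 mm high, loose on the low tier at its left rear. Leave alone.

How it is judged:
By the outcome, as a careful person would: the job done as asked, in the order asked, and still so for the second after the job is handed in, while the arm keeps its last pose, push and grip.
It also fails if it takes over 42 s, if anything falls off the work surface, if the arm or the gripper's body presses on something with over 40 N, if the wrist force passes 120 N, or if a joint passes its speed limit or range.

## Working session

There is one attempt and no reset: what is moved stays moved. The work goes in short steps, Python scripts to look and compute and a tool call to move; the robot and the scene stay as the last step left them, time stands still between calls to the robot, and variables do not carry over. Pictures are saved under pics/ and viewed, and the job is handed in when it is done.

Besides the shell and the picture viewer there is one more tool, called by a JSON object that holds its "method" and its "body", one argument or row to a line. play_rows: Moves the arm, as the interface text tells. Its arguments: {"type":"object","properties":{"increments":{"type":"array","items":{"type":"object","properties":{"dx":{"type":"number"},"dy":{"type":"number"},"dz":{"type":"number"},"rx":{"type":"number"},"ry":{"type":"number"},"rz":{"type":"number"}}}},"fingers":{"type":"number"}},"required":["increments"]}

```bash
mkdir -p pics; ls
python3 - <<'E'
from cell import env, viewer
import cv2
for n in ("scene","top","wrist"):
    c=viewer.read_camera(n); cv2.imwrite(f"pics/{n}0.png",c["image"][:,:,::-1]); print(n,c["fx"],c["fy"],c["cx"],c["cy"],c["rvec"],c["tvec"])
print(env.state())
E
```

```text
pics
scene 463.182031816812 463.182031816812 278.19421077196915 206.2449570777261 [ 1.37149635  2.20280555 -0.87781432] [ 291.90238811 -250.65435028 1599.62365691]
top 478.6905301132362 478.6905301132362 280.3963533455884 210.82439224767094 [ 2.14975056 -2.12144142  0.17443655] [ -47.02768453  612.79850751 1096.54891338]
wrist 378.6194073982868 378.6194073982868 283.96877625633294 216.90245313888545 [-2.32321487  1.79135793  0.22880075] [-623.97304746  -27.54130001  391.03692748]
{'t': 0.15, 'joints': array([-1.41960917e+00,  4.91371174e-01,  1.55928780e+00, -2.81829374e-05,
        1.09169343e+00, -1.05598479e-01]), 'qvel': array([ 0.00226571, -0.00285563, -0.00237083,  0.00065686,  0.00099638,
       -0.00039884]), 'tau': array([ 1.42916906e-03, -6.12898278e+01, -2.58276576e+01,  6.92987675e-02,
        4.73421556e-02, -7.22105597e-05]), 'eef_pos': array([ 158.75067501, -604.47994984,  404.33440921]), 'tcp_rot': array([-3.14083450e+00, -5.52189643e-05,  2.56798618e-01]), 'ft_force': array([-0.11613494, -0.50412437,  0.21519236]), 'moment': array([ 0.03099309, -0.02020578, -0.00985193]), 'opening': 0.9999002002413302}
```

View pics/scene0.png

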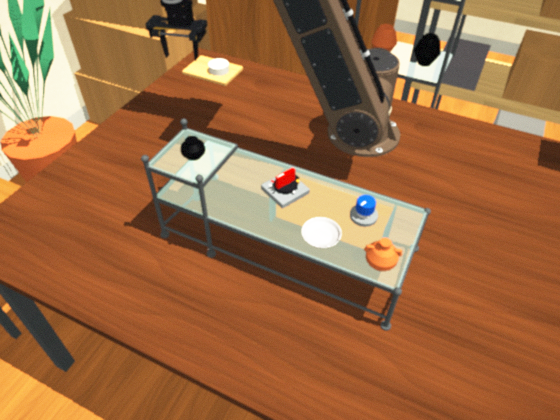

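View pics/top0.png

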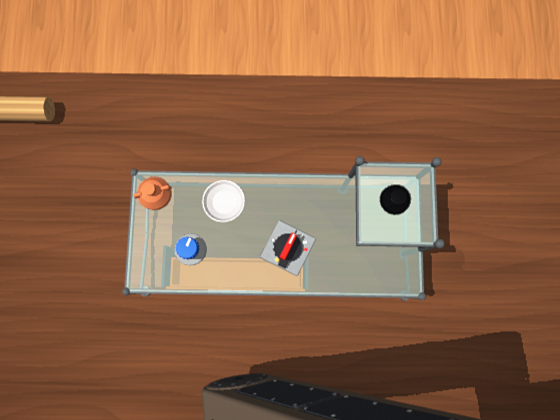

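View pics/wrist0.png

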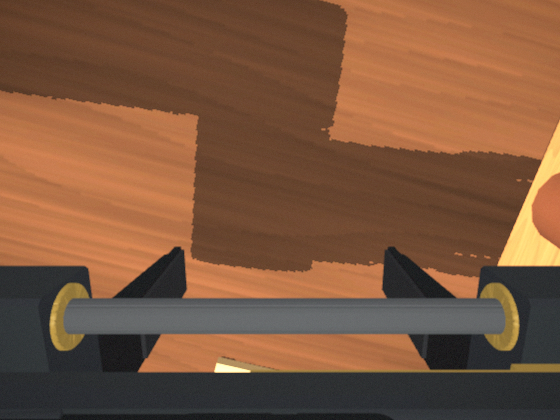

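The scene and top views show the cap at top pixel (187,247) and the dial at about (288,247). The dish, canteen and pot sit behind them. The wrist view shows only the table. Next I'll zoom in and measure.

```bash
cat > h.py <<'E'
import numpy as np, cv2
def ray(c,px,z):
    R,_=cv2.Rodrigues(np.array(c["rvec"])); t=np.array(c["tvec"]).ravel()
    d=R.T@np.array([(px[0]-c["cx"])/c["fx"],(px[1]-c["cy"])/c["fy"],1]); o=-R.T@t
    return o+d*(z-o[2])/d[2]
def proj(c,P):
    K=np.array([[c["fx"],0,c["cx"]],[0,c["fy"],c["cy"]],[0,0,1]])
    return cv2.projectPoints(np.array(P,float).reshape(-1,3),np.array(c["rvec"]),np.array(c["tvec"]),K,None)[0].reshape(-1,2)
def blob(c,m):
    n,l,s,ce=cv2.connectedComponentsWithStats(m.astype(np.uint8))
    i=1+np.argmax(s[1:,4]); return ce[i],s[i],l==i
E
python3 - <<'E'
from cell import env, viewer
import cv2,numpy as np
from h import *
c=viewer.read_camera("top"); im=c["image"].astype(int); r,g,b=im[...,0],im[...,1],im[...,2]
for nm,m,z in (("blue",(b>120)&(b>r+60),205),("red",(r>150)&(g<70)&(b<70),214)):
    ce,s,l=blob(c,m); print(nm,ce,s,ray(c,ce,z)); 
    ys,xs=np.nonzero(l); print(cv2.minAreaRect(np.c_[xs,ys].astype(np.float32)))
for p in ((126,292),(424,296),(135,172)): print(p,ray(c,p,150))
crop=c["image"][150:310,110:350,::-1]; cv2.imwrite("pics/top1.png",cv2.resize(crop,None,fx=3.3,fy=3.3,interpolation=cv2.INTER_CUBIC))
c=viewer.read_camera("scene"); im=c["image"].astype(int)
cv2.imwrite("pics/scene1.png",cv2.resize(c["image"][150:290,240:440,::-1],None,fx=4,fy=4,interpolation=cv2.INTER_CUBIC))
E
```

```text
blue [186.00554017 247.67590028] [175 237  23  22 361] [508.97339442 152.54115959 205.        ]
((185.770263671875, 247.3783721923828), (21.371868133544922, 21.536266326904297), 9.462321281433105)
red [286.4789916  248.31092437] [280 234  17  26 119] [509.62178445 -52.53165648 214.        ]
((287.6000061035156, 245.8000030517578), (5.366562843322754, 26.832813262939453), 26.56505012512207)
(126, 292) [417.71682366 286.6539681  150.        ]
(424, 296) [ 417.71994788 -346.28410086  150.        ]
(135, 172) [679.74049223 283.97032925 150.        ]
```

View pics/top1.png

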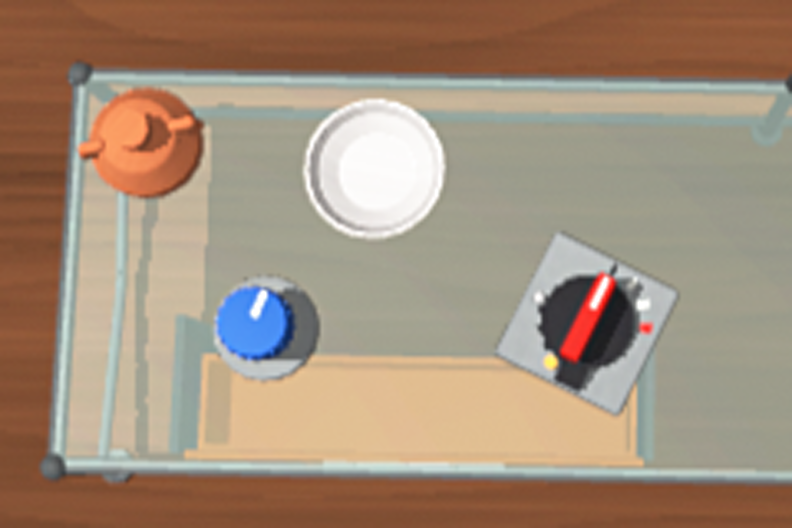

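View pics/scene1.png

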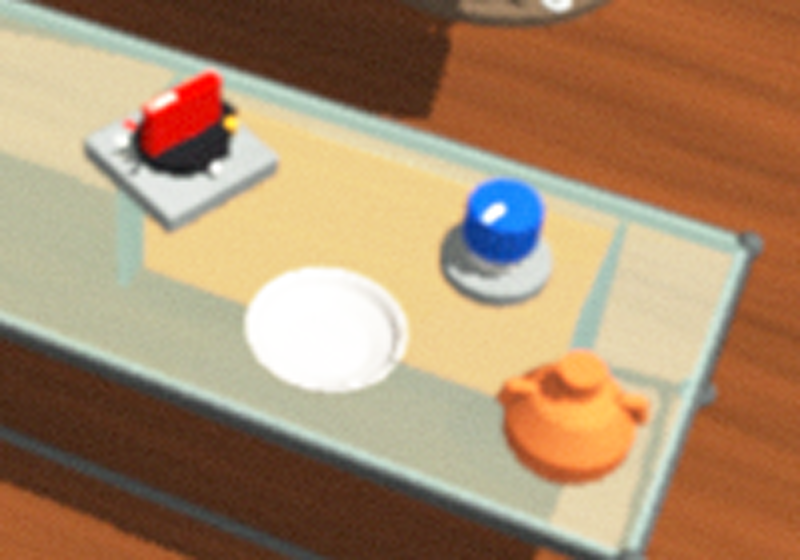

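The top crop shows the cap top centred near crop (254,318), with its line yawed about -19°. The dial bar runs from (604,274) to (571,362), the housing edges are turned about 27°, and the red mark is at (646,328). I'll refine this by fitting projected models in both cameras.

```bash
cat > fit.py <<'E'
from cell import env, viewer
import cv2,numpy as np
from h import *
from scipy.optimize import minimize
C={n:viewer.read_camera(n) for n in ("top","scene")}
th=np.linspace(0,2*np.pi,40)
def capP(p): return np.vstack([np.c_[p[0]+22*np.cos(th),p[1]+22*np.sin(th),np.full(40,z)] for z in (205,175)])
def barP(p,z0=178):
    R=np.array([[np.cos(p[2]),-np.sin(p[2])],[np.sin(p[2]),np.cos(p[2])]])
    q=np.array([[28,6],[28,-6],[-28,-6],[-28,6]])@R.T+p[:2]
    return np.vstack([np.c_[q,np.full(4,z)] for z in (z0,214)])
def fit(P,masks,p0,cams=C):
    S=8
    def f(p):
        e=0
        for n in cams:
            h=cv2.convexHull(proj(C[n],P(p)).astype(np.float32))
            x0,y0,w,hh=masks[n][1]
            im=np.zeros((hh*S,w*S),np.uint8)
            cv2.fillPoly(im,[np.round((h+0.5-[x0,y0])*S-0.5).astype(np.int32)],1)
            a=cv2.resize(im.astype(np.float32),(w,hh),interpolation=cv2.INTER_AREA)
            e+=np.abs(a-masks[n][0]).sum()
        return e
    r=minimize(f,p0,method="Nelder-Mead",options=dict(initial_simplex=np.array([p0]+[np.array(p0)+d for d in np.diag([8,8,.2][:len(p0)])]),xatol=.05,fatol=.05))
    return r.x,r.fun
def masks(kind):
    out={}
    for n in C:
        im=C[n]["image"].astype(int); r,g,b=im[...,0],im[...,1],im[...,2]
        m=(b>90)&(b>r+50)&(b>g+30) if kind=="cap" else (r>110)&(g<90)&(b<90)&(r>g+70)
        ce,s,l=blob(C[n],m); l=cv2.morphologyEx(l.astype(np.uint8),cv2.MORPH_CLOSE,np.ones((5,5)))
        x0,y0=s[0]-12,s[1]-12; w,h=s[2]+24,s[3]+24
        out[n]=(l[y0:y0+h,x0:x0+w].astype(float),(x0,y0,w,h)); 
    return out
if __name__=="__main__":
    mc,mb=masks("cap"),masks("bar")
    for cams in (["top"],["scene"],["top","scene"]):
        print(cams,"cap",*fit(capP,mc,[509,152],cams)); print("bar",*fit(barP,mb,[510,-55,-.45],cams))
    c=C["top"]; u=lambda x,y:ray(c,(110+x/3.3-.35,150+y/3.3-.35),168)[:2]
    q=np.array([u(562,233),u(678,294),u(619,414),u(497,353)]); print("housing",q.mean(0),[np.linalg.norm(q[i]-q[i-1]) for i in range(4)],np.degrees(np.arctan2(*(q[0]-q[3])[::-1])),np.degrees(np.arctan2(*(q[1]-q[2])[::-1])))
    print("foot",ray(c,(110+268/3.3-.35,150+326/3.3-.35),162))
E
python3 fit.py
```

```text
['top'] cap [510.58779399 153.97512549] 24.765625
bar [ 5.16172888e+02 -5.50631105e+01 -4.56173110e-01] 19.21875
['scene'] cap [507.94795632 152.47035646] 17.90625Traceback (most recent call last):
  File "fit.py", line 38, in <module>
    print(cams,"cap",*fit(capP,mc,[509,152],cams)); print("bar",*fit(barP,mb,[510,-55,-.45],cams))
                                                                 ~~~^^^^^^^^^^^^^^^^^^^^^^^^^^^^^
  File "fit.py", line 24, in fit
    r=minimize(f,p0,method="Nelder-Mead",options=dict(initial_simplex=np.array([p0]+[np.array(p0)+d for d in np.diag([8,8,.2][:len(p0)])]),xatol=.05,fatol=.05))
    res = _minimize_neldermead(fun, x0, args, callback, bounds=bounds,
                               **options)
    fsim[k] = func(sim[k])
              ~~~~^^^^^^^^
    fx = function(np.copy(x), *(wrapper_args + args))
  File "fit.py", line 22, in f
    e+=np.abs(a-masks[n][0]).sum()
              ~^~~~~~~~~~~~
ValueError: operands could not be broadcast together with shapes (212,361) (200,0)
```

```bash
sed -i 's/        ce,s,l=blob(C\[n\],m);/        roi=np.zeros_like(m); x,y,w,h=dict(top=(150,210,180,80),scene=(240,150,160,90))[n]; roi[y:y+h,x:x+w]=1; m=m\&roi\n        ce,s,l=blob(C[n],m);/' fit.py; python3 fit.py
```

```text
['top'] cap [510.32842717 153.96197756] 26.546875
bar [ 5.15986169e+02 -5.50194401e+01 -4.56538341e-01] 20.0
['scene'] cap [507.74736353 152.71553044] 17.859375
bar [ 5.1e+02 -5.5e+01 -4.5e-01] 472.0
['top', 'scene'] cap [509.8114257  153.34357288] 61.0625
bar [ 5.15986169e+02 -5.50194401e+01 -4.56538341e-01] 492.0
housing [515.2629597  -56.57279107] [np.float64(88.08216918607495), np.float64(84.63371477020853), np.float64(85.76573696252292), np.float64(86.99879359792612)] -27.432961123005338 -25.879661161054724
foot [511.12161079 150.6387647  162.        ]
```

Both methods agree. The cap is at (510,153). The dial is at (515.5,-55.5), yaw -0.456, and the two are 209 mm apart. I'll raise the arm first, to clear the posts.

{"method": "play_rows", "body": {
  "increments": [
    {"dz": -40},
    {"dz": -80},
    {"dz": -120},
    {"dz": -150},
    {"dx": 34, "dy": -16, "dz": -155},
    {"dx": 68, "dy": -32, "dz": -155},
    {"dx": 102, "dy": -48, "dz": -155},
    {"dx": 136, "dy": -64, "dz": -155}
  ],
  "fingers": 1.0
}}

```text
invalid input
```

{"method": "play_rows", "body": {
  "increments": [
    {"dx": 0, "dy": 0, "dz": -40, "rx": 0, "ry": 0, "rz": 0},
    {"dx": 0, "dy": 0, "dz": -80, "rx": 0, "ry": 0, "rz": 0},
    {"dx": 0, "dy": 0, "dz": -120, "rx": 0, "ry": 0, "rz": 0},
    {"dx": 0, "dy": 0, "dz": -150, "rx": 0, "ry": 0, "rz": 0},
    {"dx": 34, "dy": -16, "dz": -155, "rx": 0, "ry": 0, "rz": 0},
    {"dx": 68, "dy": -32, "dz": -155, "rx": 0, "ry": 0, "rz": 0},
    {"dx": 102, "dy": -48, "dz": -155, "rx": 0, "ry": 0, "rz": 0},
    {"dx": 136, "dy": -64, "dz": -155, "rx": 0, "ry": 0, "rz": 0}
  ]
}}

```text
t: 1.12
eef_pos: [274.9, -506.7, 559.9]
tcp_rot: [3.141, -0.0, 0.256]
ft_force: [0.5, 1.1, -1.2]
opening: 1.0
```

{"method": "play_rows", "body": {
  "increments": [
    {"dx": 23, "dy": -33, "dz": 0, "rx": 0, "ry": 0, "rz": 0},
    {"dx": 46, "dy": -66, "dz": 0, "rx": 0, "ry": 0, "rz": 0},
    {"dx": 69, "dy": -99, "dz": 0, "rx": 0, "ry": 0, "rz": 0},
    {"dx": 92, "dy": -132, "dz": 0, "rx": 0, "ry": 0, "rz": 0},
    {"dx": 115, "dy": -165, "dz": 0, "rx": 0, "ry": 0, "rz": 0},
    {"dx": 138, "dy": -198, "dz": 0, "rx": 0, "ry": 0, "rz": 0},
    {"dx": 161, "dy": -231, "dz": 0, "rx": 0, "ry": 0, "rz": 0},
    {"dx": 184, "dy": -264, "dz": 0, "rx": 0, "ry": 0, "rz": 0}
  ]
}}

```text
t: 1.78
eef_pos: [385.9, -202.8, 560.1]
tcp_rot: [3.141, -0.001, 0.256]
ft_force: [1.2, -1.2, -0.3]
opening: 1.001
```

{"method": "play_rows", "body": {
  "increments": [
    {"dx": 22, "dy": -33, "dz": 0, "rx": 0, "ry": 0, "rz": 0},
    {"dx": 45, "dy": -67, "dz": 0, "rx": 0, "ry": 0, "rz": 0},
    {"dx": 67, "dy": -100, "dz": 0, "rx": 0, "ry": 0, "rz": 0},
    {"dx": 89, "dy": -133, "dz": 0, "rx": 0, "ry": 0, "rz": 0},
    {"dx": 112, "dy": -167, "dz": 0, "rx": 0, "ry": 0, "rz": 0},
    {"dx": 134, "dy": -200, "dz": 0, "rx": 0, "ry": 0, "rz": 0},
    {"dx": 156, "dy": -233, "dz": 0, "rx": 0, "ry": 0, "rz": 0},
    {"dx": 178, "dy": -266, "dz": 0, "rx": 0, "ry": 0, "rz": 0}
  ]
}}

```text
t: 2.45
eef_pos: [490.9, 101.8, 560.2]
tcp_rot: [3.141, -0.001, 0.256]
ft_force: [0.8, -0.6, 0.6]
opening: 1.001
```

```bash
cat > look.py <<'E'
import sys
from cell import env, viewer
import cv2,numpy as np
from h import *
tag=sys.argv[1]
c=viewer.read_camera("wrist"); im=c["image"][:,:,::-1].copy()
a=.456
P=[[510,153,205],[515.5,-55.5,214],[515.5+28*np.cos(a),-55.5-28*np.sin(a),214],[515.5-28*np.cos(a),-55.5+28*np.sin(a),214]]
for p in proj(c,P): 
    if abs(p).max()<2000: cv2.drawMarker(im,tuple(int(round(v)) for v in p),(0,255,0),cv2.MARKER_CROSS,9,1)
cv2.imwrite(f"pics/{tag}.png",im)
s=env.state(); print(s["t"],s["eef_pos"],s["tcp_rot"],s["joints"])
E
python3 look.py w1
```

```text
2.5 [492.38359171 106.13320241 559.73638254] [-3.14052614e+00 -1.58365341e-03  2.58254603e-01] [8.08739665e-02 1.84488028e-01 1.60703956e+00 1.36269032e-03
 1.34869465e+00 1.39311558e+00]
```

View pics/w1.png

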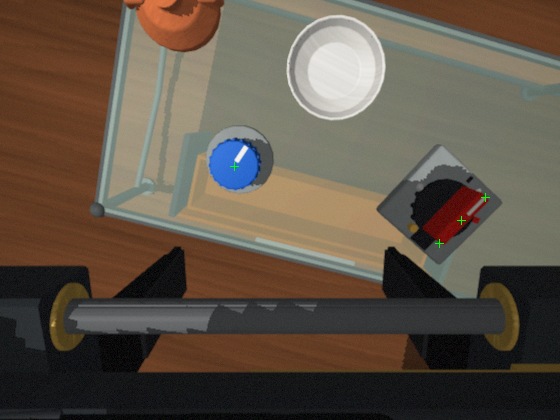

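The wrist view shows the cap near (235,163) and the dial bar near (458,213). The green predictions land within about 4 px, so I'll fit the wrist view as well.

```bash
cat > fitw.py <<'E'
import fit
from fit import *
C.clear(); C["wrist"]=viewer.read_camera("wrist")
def m(kind):
    im=C["wrist"]["image"].astype(int); r,g,b=im[...,0],im[...,1],im[...,2]
    k=(b>70)&(b>r+40)&(b>g+25) if kind=="cap" else (r>70)&(g<60)&(b<60)&(r>g+60)
    ce,s,l=blob(None,k); l=cv2.morphologyEx(l.astype(np.uint8),cv2.MORPH_CLOSE,np.ones((9,9)))
    x0,y0=max(0,s[0]-15),max(0,s[1]-15); w,h=s[2]+30,s[3]+30
    w=min(w,560-x0);h=min(h,420-y0)
    print(kind,s); return {"wrist":(l[y0:y0+h,x0:x0+w].astype(float),(x0,y0,w,h))}
if __name__=="__main__":
    print(fit.fit(capP,m("cap"),[509,152],["wrist"])); print(fit.fit(barP,m("bar"),[514,-55,-.45],["wrist"]))
E
python3 fitw.py
```

```text
Traceback (most recent call last):
  File "fitw.py", line 12, in <module>
    print(fit.fit(capP,m("cap"),[509,152],["wrist"])); print(fit.fit(barP,m("bar"),[514,-55,-.45],["wrist"]))
          ^^^^^^^
AttributeError: 'function' object has no attribute 'fit'
```

```bash
sed -i 's/fit\.fit(/fit(/g; s/^import fit$//' fitw.py; python3 fitw.py; python3 -c "
from cell import env
s=env.state();print(s['t'],s['eef_pos'],s['tcp_rot'])"
```

```text
cap [ 205  137   53   53 2035]
(array([510.58958117, 153.41513155]), np.float64(91.5))
bar [ 421  186   65   57 1638]
(array([ 5.16375322e+02, -5.52113555e+01, -4.56293403e-01]), np.float64(191.21875))
2.8 [490.63147299  98.62732013 560.08731534] [ 3.14051985e+00 -6.27700431e-04  2.54466264e-01]
```

{"method": "play_rows", "body": {
  "increments": [
    {"dx": 17, "dy": -24, "dz": 0, "rx": 0, "ry": 0, "rz": 0},
    {"dx": 33.3, "dy": -48, "dz": 20, "rx": 0, "ry": 0, "rz": 0},
    {"dx": 33.3, "dy": -48, "dz": 55, "rx": 0, "ry": 0, "rz": 0},
    {"dx": 33.3, "dy": -48, "dz": 90, "rx": 0, "ry": 0, "rz": 0},
    {"dx": 33.3, "dy": -48, "dz": 120, "rx": 0, "ry": 0, "rz": 0},
    {"dx": 33.3, "dy": -48, "dz": 130, "rx": 0, "ry": 0, "rz": 0},
    {"dx": 33.3, "dy": -48, "dz": 130, "rx": 0, "ry": 0, "rz": 0}
  ]
}}

```text
t: 3.38
eef_pos: [511.0, 152.3, 428.5]
tcp_rot: [3.141, 0.003, 0.253]
ft_force: [0.1, -0.2, 0.1]
opening: 1.0
```

```bash
python3 look.py w2
```

```text
3.4333 [511.26028825 152.51060387 430.47245171] [3.14055138e+00 2.67010292e-05 2.53007101e-01] [ 1.66225096e-01  3.33748318e-01  1.74890456e+00 -1.19255266e-03
  1.05887643e+00  1.48459845e+00]
```

View pics/w2.png

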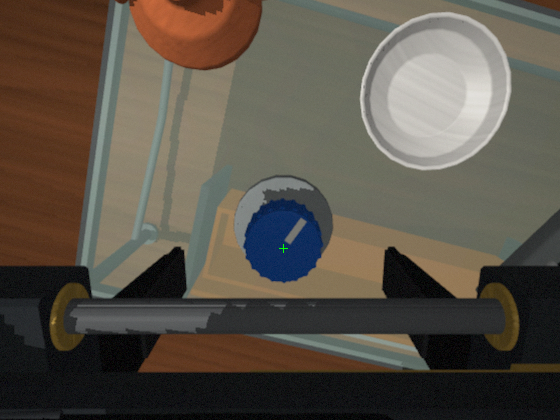

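The cap is centred between the jaws, at about (283,242) with the fingers at 186 and 386. Next I descend and close.

{"method": "play_rows", "body": {
  "increments": [
    {"dx": -0.5, "dy": -1, "dz": 25, "rx": 0, "ry": 0, "rz": 0},
    {"dx": -0.5, "dy": -1, "dz": 50, "rx": 0, "ry": 0, "rz": 0},
    {"dx": -0.5, "dy": -1, "dz": 63, "rx": 0, "ry": 0, "rz": 0},
    {"dx": -0.5, "dy": -1, "dz": 66, "rx": 0, "ry": 0, "rz": 0},
    {"dx": -0.5, "dy": -1, "dz": 66, "rx": 0, "ry": 0, "rz": 0}
  ]
}}

```text
t: 3.85
eef_pos: [511.0, 153.0, 365.7]
tcp_rot: [3.14, -0.001, 0.252]
ft_force: [-0.1, 0.7, 0.3]
opening: 1.0
```

{"method": "play_rows", "body": {
  "increments": [
    {"dx": 0, "dy": 0, "dz": 0, "rx": 0, "ry": 0, "rz": 0},
    {"dx": 0, "dy": 0, "dz": 0, "rx": 0, "ry": 0, "rz": 0},
    {"dx": 0, "dy": 0, "dz": 0, "rx": 0, "ry": 0, "rz": 0},
    {"dx": 0, "dy": 0, "dz": 0, "rx": 0, "ry": 0, "rz": 0},
    {"dx": 0, "dy": 0, "dz": 0, "rx": 0, "ry": 0, "rz": 0},
    {"dx": 0, "dy": 0, "dz": 0, "rx": 0, "ry": 0, "rz": 0},
    {"dx": 0, "dy": 0, "dz": 0, "rx": 0, "ry": 0, "rz": 0},
    {"dx": 0, "dy": 0, "dz": 0, "rx": 0, "ry": 0, "rz": 0}
  ],
  "fingers": 0.2
}}

```text
t: 4.52
eef_pos: [511.1, 153.0, 365.7]
tcp_rot: [3.14, -0.001, 0.252]
ft_force: [0.6, 0.3, 0.8]
opening: 0.497
```

{"method": "play_rows", "body": {
  "increments": [
    {"dx": 0, "dy": 0, "dz": 0, "rx": 0, "ry": 0, "rz": 0},
    {"dx": 0, "dy": 0, "dz": 0, "rx": 0, "ry": 0, "rz": 0},
    {"dx": 0, "dy": 0, "dz": 0, "rx": 0, "ry": 0, "rz": 0},
    {"dx": 0, "dy": 0, "dz": 0, "rx": 0, "ry": 0, "rz": 0}
  ],
  "fingers": 0.2
}}

```text
t: 4.85
eef_pos: [511.1, 153.0, 365.7]
tcp_rot: [3.14, -0.001, 0.252]
ft_force: [-0.9, 0.1, 0.8]
opening: 0.457
```

{"method": "play_rows", "body": {
  "increments": [
    {"dx": 0, "dy": 0, "dz": 0, "rx": 0, "ry": 0, "rz": -0.5},
    {"dx": 0, "dy": 0, "dz": 0, "rx": 0, "ry": 0, "rz": -1.3},
    {"dx": 0, "dy": 0, "dz": 0, "rx": 0, "ry": 0, "rz": -2.1},
    {"dx": 0, "dy": 0, "dz": 0, "rx": 0, "ry": 0, "rz": -2.9},
    {"dx": 0, "dy": 0, "dz": 0, "rx": 0, "ry": 0, "rz": -3.7},
    {"dx": 0, "dy": 0, "dz": 0, "rx": 0, "ry": 0, "rz": -4.5},
    {"dx": 0, "dy": 0, "dz": 0, "rx": 0, "ry": 0, "rz": -5.3},
    {"dx": 0, "dy": 0, "dz": 0, "rx": 0, "ry": 0, "rz": -6.1}
  ]
}}

```text
t: 5.52
eef_pos: [510.8, 153.5, 365.7]
tcp_rot: [3.141, -0.001, 0.895]
ft_force: [-3.3, 5.6, 0.8]
opening: 0.459
```

```bash
python3 look.py w3; python3 -c "
from cell import env
s=env.state();print(s['moment'],s['ft_force'])"
```

```text
5.5667 [510.76347315 153.51775049 365.67955003] [ 3.14133335e+00 -7.53783197e-04  9.01407935e-01] [1.68048567e-01 4.07843460e-01 1.82929030e+00 3.97023935e-04
 9.03725357e-01 8.37191537e-01]
[0.97540926 0.35951985 0.0659291 ] [-3.03864961  5.65754369  2.55423324]
```

View pics/w3.png

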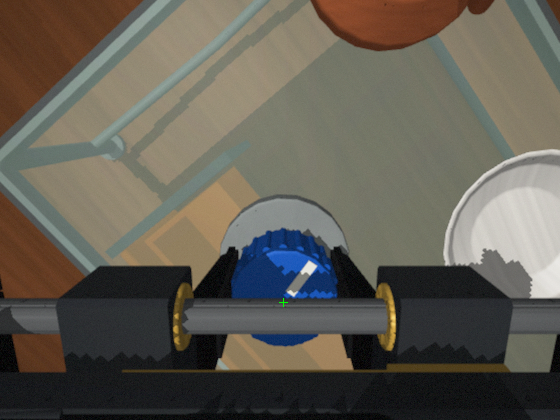

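The cap is turning with the gripper: its line keeps the same angle in the wrist image, and the moment is 0.066 N m, which matches the friction. I'll continue.

{"method": "play_rows", "body": {
  "increments": [
    {"dx": 0, "dy": 0, "dz": 0, "rx": 0, "ry": 0, "rz": -0.7},
    {"dx": 0, "dy": 0, "dz": 0, "rx": 0, "ry": 0, "rz": -1.4},
    {"dx": 0, "dy": 0, "dz": 0, "rx": 0, "ry": 0, "rz": -2.1},
    {"dx": 0, "dy": 0, "dz": 0, "rx": 0, "ry": 0, "rz": -2.8},
    {"dx": 0, "dy": 0, "dz": 0, "rx": 0, "ry": 0, "rz": -3.5},
    {"dx": 0, "dy": 0, "dz": 0, "rx": 0, "ry": 0, "rz": -4.2},
    {"dx": 0, "dy": 0, "dz": 0, "rx": 0, "ry": 0, "rz": -4.8},
    {"dx": 0, "dy": 0, "dz": 0, "rx": 0, "ry": 0, "rz": -4.8}
  ]
}}

```text
t: 6.23
eef_pos: [510.4, 153.8, 365.7]
tcp_rot: [-3.141, -0.001, 1.407]
ft_force: [-3.6, 3.1, 2.4]
opening: 0.458
```

```bash
python3 -c "
from cell import env
s=env.state();print(s['t'],s['moment'],s['ft_force'],s['tcp_rot'])"
```

```text
6.2333 [0.51379325 0.65196387 0.02645122] [-3.61469645  3.11804473  2.40522375] [-3.14083188e+00 -7.49414693e-04  1.40692227e+00]
```

{"method": "play_rows", "body": {
  "increments": [
    {"dx": 0, "dy": 0, "dz": 0, "rx": 0, "ry": 0, "rz": -0.3},
    {"dx": 0, "dy": 0, "dz": 0, "rx": 0, "ry": 0, "rz": -0.6},
    {"dx": 0, "dy": 0, "dz": 0, "rx": 0, "ry": 0, "rz": -0.9},
    {"dx": 0, "dy": 0, "dz": 0, "rx": 0, "ry": 0, "rz": -1.1}
  ]
}}

```text
t: 6.57
eef_pos: [510.3, 153.8, 365.7]
tcp_rot: [-3.141, -0.001, 1.522]
ft_force: [-2.6, 2.3, 1.6]
opening: 0.457
```

```bash
python3 -c "
from cell import env
s=env.state();print(s['t'],s['moment'],s['ft_force'],s['tcp_rot'])"
```

```text
6.5667 [ 0.17436814  0.2964809  -0.50666839] [-2.58044229  2.27927432  1.62674617] [-3.14052502e+00 -9.19479174e-04  1.52160935e+00]
```

{"method": "play_rows", "body": {
  "increments": [
    {"dx": 0, "dy": 0, "dz": 0, "rx": 0, "ry": 0, "rz": -0.2},
    {"dx": 0, "dy": 0, "dz": 0, "rx": 0, "ry": 0, "rz": -0.3}
  ]
}}

```text
t: 6.73
eef_pos: [510.2, 154.0, 365.7]
tcp_rot: [-3.14, -0.002, 1.552]
ft_force: [-2.3, 4.2, 0.7]
opening: 0.459
```

```bash
python3 look.py w4; python3 -c "
from cell import env
s=env.state();print(s['t'],s['moment'],s['ft_force'],s['tcp_rot'])"
```

```text
6.7833 [510.22381519 153.97740742 365.62626519] [-3.14029347e+00 -1.93752589e-03  1.55243404e+00] [0.16879273 0.40755708 1.82998193 0.00272813 0.90497145 0.18546759]
6.7833 [ 0.77528574  0.20629456 -0.80670331] [-1.89821679  4.47943611  0.06718979] [-3.14029347e+00 -1.93752589e-03  1.55243404e+00]
```

View pics/w4.png

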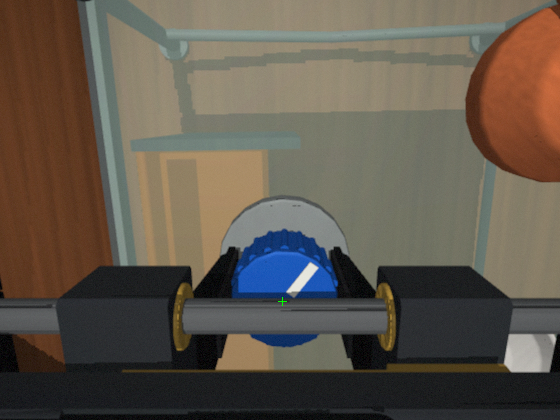

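The cap is against its stop: the reaction moment rose to 0.8 N m and it has turned 1.3 rad. I'll release and lift.

{"method": "play_rows", "body": {
  "increments": [
    {"dx": 0, "dy": 0, "dz": 0, "rx": 0, "ry": 0, "rz": 0},
    {"dx": 0, "dy": 0, "dz": 0, "rx": 0, "ry": 0, "rz": 0},
    {"dx": 0, "dy": 0, "dz": 0, "rx": 0, "ry": 0, "rz": 0},
    {"dx": 0, "dy": 0, "dz": 0, "rx": 0, "ry": 0, "rz": 0},
    {"dx": 0, "dy": 0, "dz": -5, "rx": 0, "ry": 0, "rz": 0},
    {"dx": 0, "dy": 0, "dz": -25, "rx": 0, "ry": 0, "rz": 0},
    {"dx": 0, "dy": 0, "dz": -55, "rx": 0, "ry": 0, "rz": 0},
    {"dx": 0, "dy": 0, "dz": -85, "rx": 0, "ry": 0, "rz": 0}
  ],
  "fingers": 0.98
}}

```text
t: 7.45
eef_pos: [510.3, 153.7, 451.6]
tcp_rot: [-3.139, -0.002, 1.552]
ft_force: [-0.4, -0.1, 0.2]
opening: 0.947
```

{"method": "play_rows", "body": {
  "increments": [
    {"dx": -20, "dy": 1, "dz": -20, "rx": 0, "ry": 0, "rz": -1.0},
    {"dx": -50, "dy": 2, "dz": -40, "rx": 0, "ry": 0, "rz": -2.1},
    {"dx": -80, "dy": 4, "dz": -50, "rx": 0, "ry": 0, "rz": -3.2},
    {"dx": -110, "dy": 5, "dz": -50, "rx": 0, "ry": 0, "rz": -4.3},
    {"dx": -140, "dy": 7, "dz": -50, "rx": 0, "ry": 0, "rz": -5.4},
    {"dx": -170, "dy": 8, "dz": -50, "rx": 0, "ry": 0, "rz": -6.5},
    {"dx": -190, "dy": 9, "dz": -50, "rx": 0, "ry": 0, "rz": -7.6},
    {"dx": -209, "dy": 10, "dz": -50, "rx": 0, "ry": 0, "rz": -8.7}
  ]
}}

```text
t: 8.12
eef_pos: [516.3, -57.1, 501.7]
tcp_rot: [-3.141, -0.003, 2.468]
ft_force: [0.2, 0.8, -0.6]
opening: 0.979
```

{"method": "play_rows", "body": {
  "increments": [
    {"dx": 0, "dy": 0, "dz": 0, "rx": 0, "ry": 0, "rz": -0.8},
    {"dx": 0, "dy": 0, "dz": 0, "rx": 0, "ry": 0, "rz": -1.6},
    {"dx": 0, "dy": 0, "dz": 0, "rx": 0, "ry": 0, "rz": -2.1},
    {"dx": 0, "dy": 0, "dz": 0, "rx": 0, "ry": 0, "rz": -2.1}
  ]
}}

```text
t: 8.45
eef_pos: [516.2, -57.3, 502.1]
tcp_rot: [3.142, -0.002, 2.69]
ft_force: [-0.0, -0.2, -0.0]
opening: 0.984
```

```bash
python3 look.py w5;python3 - <<'E'
from cell import viewer
import cv2
c=viewer.read_camera("top")["image"][150:310,110:350,::-1]; cv2.imwrite("pics/top2.png",cv2.resize(c,None,fx=3.3,fy=3.3,interpolation=cv2.INTER_CUBIC))
E
```

```text
8.5 [516.19908219 -57.2009805  502.09397106] [ 3.14152221e+00 -2.10280882e-03  2.68681098e+00] [-2.37674660e-01  2.48173840e-01  1.67328034e+00  5.55139502e-04
  1.22217679e+00 -1.35387941e+00]
```

View pics/w5.png

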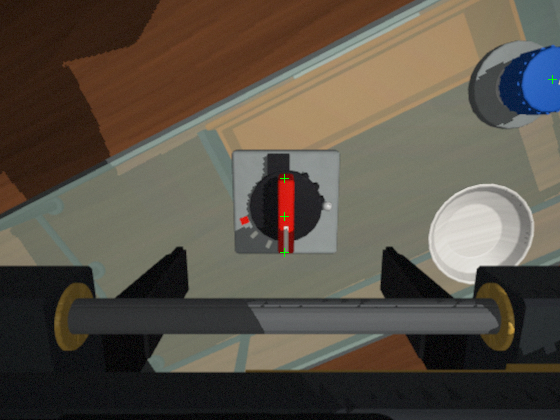

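View pics/top2.png

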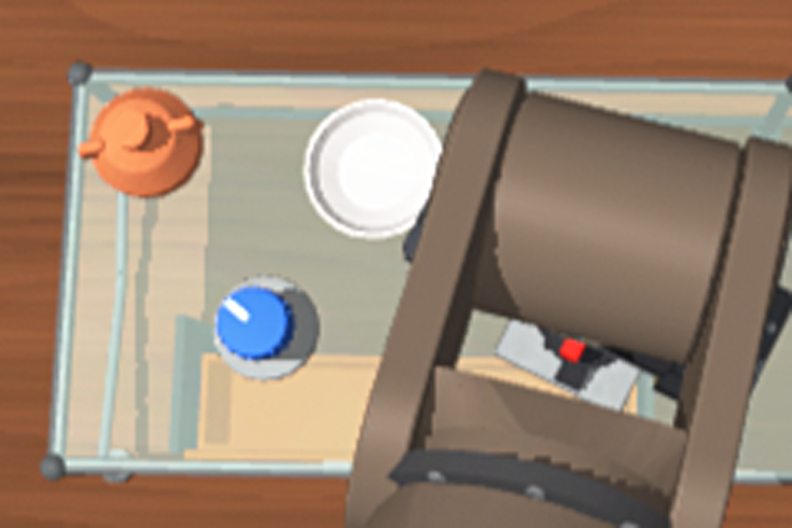

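The cap line now points to about +50° in the top view and the pin has dropped. In the wrist view the dial bar is upright at x≈286, between the fingers at 187 and 383. I'll descend.

{"method": "play_rows", "body": {
  "increments": [
    {"dx": 1, "dy": 1.5, "dz": 30, "rx": 0, "ry": 0, "rz": 0},
    {"dx": 1, "dy": 1.5, "dz": 65, "rx": 0, "ry": 0, "rz": 0},
    {"dx": 1, "dy": 1.5, "dz": 95, "rx": 0, "ry": 0, "rz": 0},
    {"dx": 1, "dy": 1.5, "dz": 115, "rx": 0, "ry": 0, "rz": 0},
    {"dx": 1, "dy": 1.5, "dz": 125, "rx": 0, "ry": 0, "rz": 0},
    {"dx": 1, "dy": 1.5, "dz": 128, "rx": 0, "ry": 0, "rz": 0},
    {"dx": 1, "dy": 1.5, "dz": 128, "rx": 0, "ry": 0, "rz": 0}
  ]
}}

```text
t: 9.13
eef_pos: [516.0, -55.2, 374.2]
tcp_rot: [-3.142, -0.002, 2.685]
ft_force: [0.3, 0.1, -0.0]
opening: 0.982
```

{"method": "play_rows", "body": {
  "increments": [
    {"dx": 0, "dy": 0, "dz": 0, "rx": 0, "ry": 0, "rz": 0},
    {"dx": 0, "dy": 0, "dz": 0, "rx": 0, "ry": 0, "rz": 0},
    {"dx": 0, "dy": 0, "dz": 0, "rx": 0, "ry": 0, "rz": 0},
    {"dx": 0, "dy": 0, "dz": 0, "rx": 0, "ry": 0, "rz": 0},
    {"dx": 0, "dy": 0, "dz": 0, "rx": 0, "ry": 0, "rz": 0},
    {"dx": 0, "dy": 0, "dz": 0, "rx": 0, "ry": 0, "rz": 0},
    {"dx": 0, "dy": 0, "dz": 0, "rx": 0, "ry": 0, "rz": 0},
    {"dx": 0, "dy": 0, "dz": 0, "rx": 0, "ry": 0, "rz": 0}
  ],
  "fingers": 0.35
}}

```text
t: 9.8
eef_pos: [516.0, -55.2, 374.2]
tcp_rot: [-3.142, -0.002, 2.685]
ft_force: [0.9, -0.6, -0.2]
opening: 0.479
```

```bash
python3 look.py w6
```

```text
9.85 [515.98876301 -55.19611034 374.20831323] [ 3.14159146e+00 -2.39588856e-03  2.68537283e+00] [-2.33985644e-01  3.78196253e-01  1.85266159e+00  6.68752528e-04
  9.13071621e-01 -1.34897158e+00]
```

View pics/w6.png

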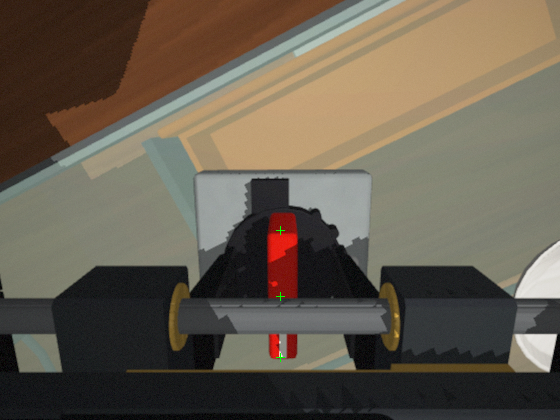

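The bar is centred between the pads, at x≈283. I'll close fully.

{"method": "play_rows", "body": {
  "increments": [
    {"dx": 0, "dy": 0, "dz": 0, "rx": 0, "ry": 0, "rz": 0},
    {"dx": 0, "dy": 0, "dz": 0, "rx": 0, "ry": 0, "rz": 0},
    {"dx": 0, "dy": 0, "dz": 0, "rx": 0, "ry": 0, "rz": 0},
    {"dx": 0, "dy": 0, "dz": 0, "rx": 0, "ry": 0, "rz": 0},
    {"dx": 0, "dy": 0, "dz": 0, "rx": 0, "ry": 0, "rz": 0},
    {"dx": 0, "dy": 0, "dz": 0, "rx": 0, "ry": 0, "rz": 0},
    {"dx": 0, "dy": 0, "dz": 0, "rx": 0, "ry": 0, "rz": 0},
    {"dx": 0, "dy": 0, "dz": 0, "rx": 0, "ry": 0, "rz": 0}
  ],
  "fingers": 0.01
}}

```text
t: 10.52
eef_pos: [515.8, -55.5, 374.2]
tcp_rot: [-3.141, -0.003, 2.686]
ft_force: [-2.0, -4.8, 1.2]
opening: 0.126
```

{"method": "play_rows", "body": {
  "increments": [
    {"dx": 0, "dy": 0, "dz": 0, "rx": 0, "ry": 0, "rz": 0},
    {"dx": 0, "dy": 0, "dz": 0, "rx": 0, "ry": 0, "rz": 0},
    {"dx": 0, "dy": 0, "dz": 0, "rx": 0, "ry": 0, "rz": 0},
    {"dx": 0, "dy": 0, "dz": 0, "rx": 0, "ry": 0, "rz": 0}
  ]
}}

```text
t: 10.85
eef_pos: [515.8, -55.5, 374.2]
tcp_rot: [-3.141, -0.003, 2.686]
ft_force: [-0.6, -1.5, 0.7]
opening: 0.125
```

```bash
cat > st.py <<'E'
from cell import env
s=env.state();print(s['t'],s['eef_pos'],s['moment'],s['ft_force'],s['tcp_rot'],s['opening']*95)
E
python3 st.py
```

```text
10.85 [515.8420139  -55.53273981 374.20737476] [-0.28202178  0.00959328  0.03401298] [-0.64010567 -1.50414703  0.67684452] [-3.14050450e+00 -2.58409628e-03  2.68565959e+00] 11.920185678434645
```

Gripped at 11.9 mm. Now I turn clockwise, which is +rz.

{"method": "play_rows", "body": {
  "increments": [
    {"dx": 0, "dy": 0, "dz": 0, "rx": 0, "ry": 0, "rz": 0.4},
    {"dx": 0, "dy": 0, "dz": 0, "rx": 0, "ry": 0, "rz": 1.0},
    {"dx": 0, "dy": 0, "dz": 0, "rx": 0, "ry": 0, "rz": 1.7},
    {"dx": 0, "dy": 0, "dz": 0, "rx": 0, "ry": 0, "rz": 2.4},
    {"dx": 0, "dy": 0, "dz": 0, "rx": 0, "ry": 0, "rz": 3.1},
    {"dx": 0, "dy": 0, "dz": 0, "rx": 0, "ry": 0, "rz": 3.8},
    {"dx": 0, "dy": 0, "dz": 0, "rx": 0, "ry": 0, "rz": 4.4},
    {"dx": 0, "dy": 0, "dz": 0, "rx": 0, "ry": 0, "rz": 5.0}
  ]
}}

```text
t: 11.52
eef_pos: [516.0, -55.3, 374.2]
tcp_rot: [-3.14, -0.002, 2.159]
ft_force: [1.5, -0.2, -1.2]
opening: 0.126
```

```bash
python3 look.py w7; python3 st.py
```

```text
11.5667 [515.98975095 -55.35302427 374.23934634] [-3.14009323e+00 -1.61485942e-03  2.15455199e+00] [-2.34199230e-01  3.78173149e-01  1.85259731e+00  1.25132321e-05
  9.13025811e-01 -8.17963765e-01]
11.5667 [515.98975095 -55.35302427 374.23934634] [ 0.15997237 -0.35905434  0.05729354] [0.2208424  0.78318051 0.23390542] [-3.14009323e+00 -1.61485942e-03  2.15455199e+00] 11.893838946609808
```

View pics/w7.png

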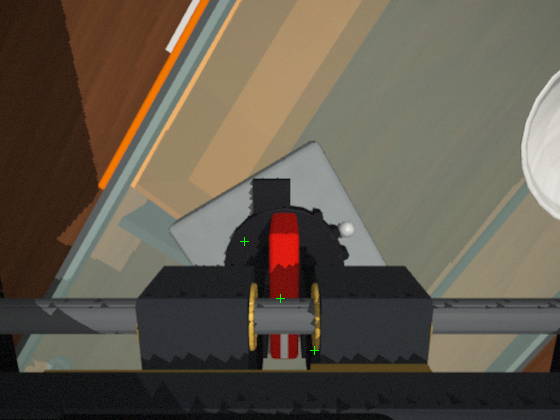

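The dial has followed 0.53 rad and the orange bin rim is appearing out front. I'll continue to about 1.21 rad.

{"method": "play_rows", "body": {
  "increments": [
    {"dx": 0, "dy": 0, "dz": 0, "rx": 0, "ry": 0, "rz": 0.9},
    {"dx": 0, "dy": 0, "dz": 0, "rx": 0, "ry": 0, "rz": 1.8},
    {"dx": 0, "dy": 0, "dz": 0, "rx": 0, "ry": 0, "rz": 2.7},
    {"dx": 0, "dy": 0, "dz": 0, "rx": 0, "ry": 0, "rz": 3.6},
    {"dx": 0, "dy": 0, "dz": 0, "rx": 0, "ry": 0, "rz": 4.5},
    {"dx": 0, "dy": 0, "dz": 0, "rx": 0, "ry": 0, "rz": 5.4},
    {"dx": 0, "dy": 0, "dz": 0, "rx": 0, "ry": 0, "rz": 6.1},
    {"dx": 0, "dy": 0, "dz": 0, "rx": 0, "ry": 0, "rz": 6.5}
  ]
}}

```text
t: 12.23
eef_pos: [516.3, -55.3, 374.2]
tcp_rot: [-3.14, -0.001, 1.471]
ft_force: [1.8, 0.3, -2.0]
opening: 0.125
```

{"method": "play_rows", "body": {
  "increments": [
    {"dx": 0, "dy": 0, "dz": 0, "rx": 0, "ry": 0, "rz": 0},
    {"dx": 0, "dy": 0, "dz": 0, "rx": 0, "ry": 0, "rz": 0}
  ]
}}

```text
t: 12.4
eef_pos: [516.3, -55.2, 374.2]
tcp_rot: [-3.14, -0.0, 1.474]
ft_force: [0.3, -0.2, -0.7]
opening: 0.122
```

```bash
python3 look.py w8; python3 st.py
python3 - <<'E'
from cell import viewer
import cv2
for n in ("top","scene"):
    c=viewer.read_camera(n)["image"][150:310,110:410,::-1]; cv2.imwrite(f"pics/{n}3.png",cv2.resize(c,None,fx=2.6,fy=2.6,interpolation=cv2.INTER_CUBIC))
E
```

```text
12.45 [516.26691577 -55.24958843 374.21365929] [-3.14050053e+00 -4.90068313e-04  1.47376509e+00] [-2.33930819e-01  3.78440774e-01  1.85222088e+00  4.25451801e-04
  9.12079834e-01 -1.37160467e-01]
12.45 [516.26691577 -55.24958843 374.21365929] [-0.18133747 -0.18067947  0.10668914] [ 0.0051102  -0.93351188 -0.79548627] [-3.14050053e+00 -4.90068313e-04  1.47376509e+00] 11.7090153714102
```

View pics/w8.png

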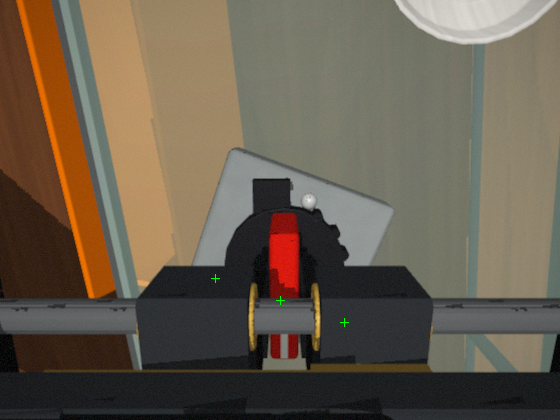

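View pics/top3.png

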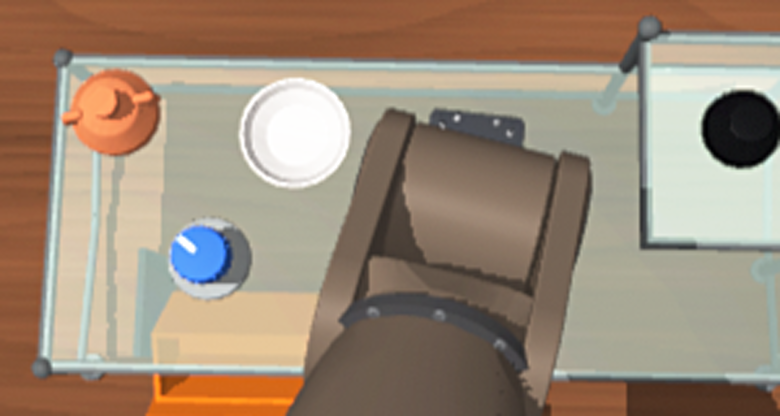

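View pics/scene3.png

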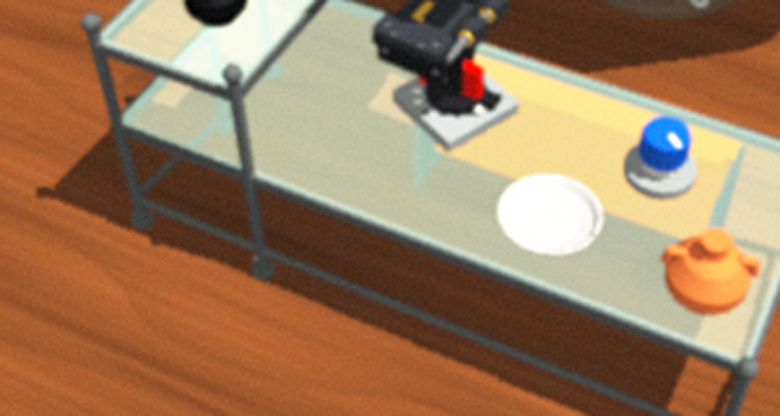

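The dial reads about 1.21 rad. The return moment is +0.107 N m, matching the 0.10 expected at the third click, and the bin is tilted out with nothing else disturbed. I'll add a slight nudge for margin, well short of the hard stop, then check that it holds.

{"method": "play_rows", "body": {
  "increments": [
    {"dx": 0, "dy": 0, "dz": 0, "rx": 0, "ry": 0, "rz": 0.15},
    {"dx": 0, "dy": 0, "dz": 0, "rx": 0, "ry": 0, "rz": 0.15},
    {"dx": 0, "dy": 0, "dz": 0, "rx": 0, "ry": 0, "rz": 0.15},
    {"dx": 0, "dy": 0, "dz": 0, "rx": 0, "ry": 0, "rz": 0.15},
    {"dx": 0, "dy": 0, "dz": 0, "rx": 0, "ry": 0, "rz": 0.15},
    {"dx": 0, "dy": 0, "dz": 0, "rx": 0, "ry": 0, "rz": 0.15}
  ]
}}

```text
t: 13.05
eef_pos: [516.3, -55.3, 374.2]
tcp_rot: [-3.141, -0.0, 1.457]
ft_force: [0.7, -0.6, 0.9]
opening: 0.124
```

```bash
python3 look.py w9; python3 st.py
```

```text
13.1 [516.26961136 -55.25107693 374.22029111] [-3.14054655e+00 -5.10937129e-04  1.45736622e+00] [-2.33939566e-01  3.78430199e-01  1.85221689e+00  4.82411236e-04
  9.12045561e-01 -1.20805231e-01]
13.1 [516.26961136 -55.25107693 374.22029111] [-0.14419595 -0.21220779  0.13313114] [-0.28551088 -0.48817361  0.30516196] [-3.14054655e+00 -5.10937129e-04  1.45736622e+00] 12.11835986229095
```

View pics/w9.png

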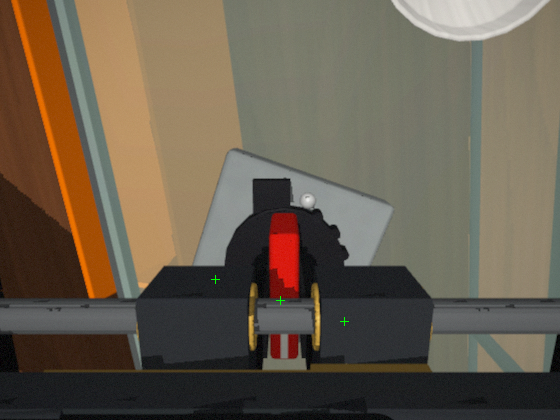

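The dial is steady at 1.228 rad. The bar sits square in the pads, and the bin's orange front shows out at the left edge, near (60,150).

```bash
python3 -c "
from cell import env
print(env.job_done())"; python3 st.py
```

```text
the job is handed in; nothing more can be done
None
the job is handed in; nothing more can be done
```

The bin is tilted out, and the gripper is still on the dial, holding it at the third click. I handed the job in at about 13 s of the 42 s allowed.

- **Cap:** I turned it anticlockwise about 1.3 rad, until the reaction moment rose from about 0.06 to 0.8 N m at its stop. The top view showed its white line turned to match, and the brass pin was no longer visible.
- **Dial:** I turned it clockwise about 1.23 rad, just past the third click at 1.20 and short of the hard stop at 1.28. It was steady there, with the spring pushing back at 0.11–0.13 N m and the pads 12 mm apart on the bar.
- **Checks that disagreed:** A rough reading of the housing angle in the wrist picture gave about 1.20 rad where the arm's own angle gave 1.21. I put that down to perspective, and then added a 0.016 rad nudge for margin. The scene camera fit of the dial bar failed, so I placed the dial from the top and wrist cameras, which agreed within 1 mm.
- **Rest of the scene:** In the last pictures the bin was out and the dish, pot and canteen looked unmoved. The forces I read during the work stayed under about 7 N. I could not take a reading after handing in.

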